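Torch from the bedside crate into its tray

TASK

Find the blue torch among the odds and ends in the grey crate and lay it down flat in the small dark wooden tray (lower it in, do not drop it). Then slide the loaded tray into the open front of the white bedside organiser until it is fully home against the back. Leave the black torch and the other odds and ends in the crate, and do not disturb the dish or the lotion bottle.

Things in the scene. Friction and masses are not known exactly. Their poses are not given: they have to be found in the camera images.
- blue_torch: Target: blue torch, 100 mm long, 90 g. Origin at mid-length on its axis, x axis along it to the lamp end. Round barrel 22 mm diameter from x=-34 to +22 mm (grip here); hexagonal tail and head 28 mm across flats, so it does not roll and its axis is level, 14 mm above what it lies on. Lies along the crate's x within 11 degrees, in one of three lanes, 25 mm clear on either side of the barrel.
- black_torch: Black torch of the same shape, size and origin as the blue one: not wanted, stays in the crate.
- brush: Nail brush, wooden back 95 x 34 mm (x, y), white bristle block below, 28 mm high. Origin under its centre. Stays in the crate.
- jar: Small amber jar with black lid, 42 mm diameter, 36 mm high, origin at the centre of its underside. Stays in the crate.
- tin: Flat round brass-coloured tin, 44 mm diameter, 20 mm high, origin at the centre of its underside. Stays in the crate.
- crate: Grey open-topped crate, fixed to the table, 220 x 220 x 45 mm outside, walls and floor 5 mm thick. Origin at the centre of its underside, on the table. The three long things lie side by side in its -x part, the jar and tin in its +x part.
- tray: Dark wooden tray, loose on the table, 0.35 kg, 110 (x) by 140 (y) mm outside, rim 12 mm high, walls and floor 5 mm; inside 100 x 130 mm: the torch fits flat along the tray's y. Origin at the centre of its underside. On its -x side a tongue with an upright handle. It starts just in front of the organiser's mouth, handle away from it, up to 40 mm off to a side and turned up to 15 degrees.
- tray_handle (a point): Point on the tray's handle, at tray x=-85 mm, y=0, 50 mm above the table. The handle is an upright brass-coloured block 28 mm (tray x) by 14 mm (tray y), top 62 mm above the table, rigid with the tray; it can be pinched from above across its 14 mm to slide the tray over the table.
- organiser: White low organiser, clear top, fixed, open front. Origin on the table at the centre of its mouth, x axis pointing straight in. Inside 150 mm wide (y), 70 high, 112 deep to the back wall; no floor: the tray slides on the table. Walls 6 mm; top's upper face at 75 mm, starting 20 mm behind the mouth. Home, the tray touches the back wall: tray origin at x=57 mm, y within 5 mm of 0, handle outside.
- dish: White bowl, 150 mm diameter, 35 mm high, standing on the left part of the table. Not to be disturbed.
- lotion: Amber lotion bottle with brass cap, 52 mm diameter, 130 mm high, standing at the back middle of the table. Not to be disturbed.
Things that resemble listed ones, but are neither listed nor needed, are in the scene too. What is shaped like the tray but red is not meant. Of the things that look like the tin, take the one that is farthest from the robot's base at the start.

How it is judged:
On the way, in this order (a step that is already met when the one before it is completed fails the run):
1. the blue torch lies flat in the tray, let go, the tray still out in front of the organiser (x of blue_torch in the frame of tray between -0.05 and 0.05 m and y of blue_torch in the frame of tray between -0.065 and 0.065 m and z of blue_torch in the frame of tray between 0.01 and 0.03 m and angle between blue_torch's own x axis and vertical between 1.5 and 1.642 rad and contact force between blue_torch and the fingers below 0.1 N and linear speed of blue_torch below 0.03 m/s and x of tray in the frame of organiser below 0.02 m), for 0.2 s.
2. the tray, with the torch in it, is fully home in the organiser (x of tray in the frame of organiser above 0.05 m and x of blue_torch in the frame of tray between -0.05 and 0.05 m and y of blue_torch in the frame of tray between -0.065 and 0.065 m and z of blue_torch in the frame of tray between 0.01 and 0.03 m and angle between blue_torch's own x axis and vertical between 1.5 and 1.642 rad), for 0.2 s.
At the end, for the whole second after the job is handed in: The tray stands flat on the table in the organiser, within 7 mm of its back wall and within 10 mm of the middle of the opening; the blue torch lies flat in it (axis level within 4 degrees, inside the tray's rim); black torch, brush, jar and tin are still in the crate; tray and torch are at rest (all of step 2 and x of tray in the frame of organiser below 0.062 m and y of tray in the frame of organiser between -0.01 and 0.01 m and height (world z) of tray below 0.005 m and angle between tray's own z axis and vertical below 0.06 rad and linear speed of each of tray, blue_torch below 0.02 m/s and x of black_torch in the frame of crate between -0.11 and 0.11 m and y of black_torch in the frame of crate between -0.11 and 0.11 m and z of black_torch in the frame of crate between -0.01 and 0.06 m and x of brush in the frame of crate between -0.11 and 0.11 m and y of brush in the frame of crate between -0.11 and 0.11 m and z of brush in the frame of crate between -0.01 and 0.06 m and x of jar in the frame of crate between -0.11 and 0.11 m and y of jar in the frame of crate between -0.11 and 0.11 m and z of jar in the frame of crate between -0.01 and 0.06 m and x of tin in the frame of crate between -0.11 and 0.11 m and y of tin in the frame of crate between -0.11 and 0.11 m and z of tin in the frame of crate between -0.01 and 0.06 m); the robot touches nothing.
It fails at once if the blue torch falls through the air, touching nothing, with its axis more than 50 mm above the table (rest height in the tray is 19 mm) (height (world z) of blue_torch above 0.05 m and contact force between blue_torch and anything else below 0.001 N).
It fails at once if the dish or the lotion bottle is pushed more than 30 mm, or the bottle tipped (distance of any of dish, lotion from where it was at the start of the episode above 0.03 m or angle between lotion's own z axis and vertical above 0.5 rad).
It also fails if it takes over 58 s, if anything falls off the work surface, if the arm or the gripper's body presses on something with over 40 N, if the wrist force passes 120 N, or if a joint passes its speed limit or range.

ROBOT

A 6-joint arm with a two-finger parallel gripper is mounted at the origin on the work surface. World frame = base frame: x ahead of the robot, y to its left, z up, the work surface at z = 0. Lengths are in m, angles in rad, forces in N, time in s.
With the tool pointing down it reaches from about 0.275 to 0.875 m from the base axis. Payload 12.5 kg.
Tool frame: the origin (TCP) lies midway between the tips of the shut fingers; the grasp point (between the pads) lies 19 mm behind it; z points along the fingers, y is the line along which they close (so a half turn about z gives the same grasp; the last joint's range is limited). The gripper opens to 85 mm and grips with 20 to 120 N. Pads are 22 mm wide; open, the fingers measure 114 mm over their backs; the gripper's body (76 mm by 85 mm) begins 54 mm behind the grasp point. The pads swing forward as they close: fully open they stand 13 mm farther back than shut.
Start: joints at [-1.212, 0.351, 1.652, -0, 1.139, -0.085], TCP at [0.236, -0.497, 0.231] pointing down, gripper open.
Joint ranges: [-2.75, 2.75], [-0.79, 2.1], [0.01, 2.65], [-1.57, 4.71], [0.07, 3.14], [-2.87, 2.87]. Speed limits (rad/s): [2.22, 2.22, 2.79, 3.14, 3.14, 3.14].

INTERFACE

Orientations are given as a unit quaternion [w, x, y, z].
In Python, from workcell import readout, read_camera, calibration, robot gives the robot as it stands.
- The arm moves only by the shell command python3 -m pendant 'ROWS'. ROWS is JSON, one flat list of numbers, 7 for each row, row after row: the turn, a rotation vector about the tool's x, y, z normalised to -1 to 1, where 1 is 90 degrees, then the shift along the tool's x, y, z normalised to -1 to 1, where 1 is 0.1 m, then the opening, from -1 (shut) to 1 (fully open). A call has exactly 10 rows; each row is the pose to reach, as a shift and turn from the pose commanded when the call began, along the tool's axes at that moment; what a row does not reach only later rows make up. A row lasts 1/12 s, in which the tool goes at most 41.7 mm and 7.16 degrees, less where a joint would pass 70% of its speed; a pose out of reach is approached as far as the arm can. A call with a number of a shift or a turn outside -1 to 1 is refused whole. A call with a gripper value outside its range is refused whole. The fingers move at their own pace and stop on an object; the grip force is fixed at half the most. Time passes only in rows, so rows that repeat a pose let the fingers close, or fill a call up. It gives the time, the measured TCP pose, the force, the opening and the grip force at its end, in the units of the state.
- readout.sense(): the state, without advancing time (a new reading comes with each control period).
- read_camera(name): name is "side" or "top"; returns the picture (480x640x3 uint8, red, green, blue); there is no depth.
- calibration(name): a dict with "K" (3x3 intrinsics, pixels), "dist_coeffs" ([k1, k2, p1, p2, k3] as OpenCV has them; the pictures are not rectified), "R" (3x3) and "t" (3): a world point X has camera coordinates R X + t. Camera axes: x right, y down, z forward; pixel columns grow to the right and rows downward; lengths in m; the calibration is good to about 2 mm. A picture is of the moment at which its call begins. calibration takes no time and is no camera call.
- robot.finish_job(): hands the job in; it is judged then, once.
The state is a dict: "time_s": time; "joint_positions": joint angles; "joint_vel": joint speeds; "joint_torque": joint torques, N m; "ee_pos": TCP position; "eef_rot": TCP orientation; "contact_force": force on the tool from outside, world axes, zero at the start; "torque": the same for the moment, N m; "width": finger opening in m; "grasp_force": force on a finger pad.
Only numpy, scipy, OpenCV 4.12 (cv2) and the standard library are available. Lean on these libraries where they do the work, as an engineer would, in place of code of your own. Each camera call takes 0.05 s, during which the arm holds its last target. There are 200 camera calls.

## Working session

There is one attempt and no reset: what is moved stays moved. The work goes in short steps, Python scripts to look and compute and a shell command to move; the robot and the scene stay as the last step left them, time stands still between calls to the robot, and variables do not carry over. Pictures are saved under pics/ and viewed, at most 10 in all, crops included, and the job is handed in when it is done.

```bash
ls; mkdir -p pics; python3 - <<'E'
from workcell import readout, read_camera, calibration
import cv2
for n in("top","side"):
    cv2.imwrite(f"pics/{n}0.png",read_camera(n)[:,:,::-1]); c=calibration(n); print(n,c)
s=readout.sense();print(s)
E
```

```text
pics
top {'K': array([[436.77844344,   0.        , 315.99365663],
       [  0.        , 436.77844344, 233.84962847],
       [  0.        ,   0.        ,   1.        ]]), 'dist_coeffs': array([0.02506898, 0.        , 0.        , 0.        , 0.        ]), 'R': array([[-0.0097892 , -0.99994827,  0.00276099],
       [-0.98451646,  0.00915479, -0.17505292],
       [ 0.17501859, -0.00443187, -0.98455515]]), 't': array([0.03514813, 0.60947453, 1.23115408])}
side {'K': array([[507.3966918 ,   0.        , 318.64473969],
       [  0.        , 507.3966918 , 235.12305793],
       [  0.        ,   0.        ,   1.        ]]), 'dist_coeffs': array([-0.11369608,  0.        ,  0.        ,  0.        ,  0.        ]), 'R': array([[-0.89677333, -0.44233701, -0.01164311],
       [-0.29439157,  0.61606672, -0.73061303],
       [ 0.33035012, -0.65176665, -0.68269249]]), 't': array([0.5617728 , 0.179489  , 1.20694712])}
{'time_s': 0.1, 'joint_positions': array([-1.21162525e+00,  3.51159917e-01,  1.65237015e+00, -5.24838290e-08,
        1.13910912e+00, -8.45675984e-02]), 'joint_vel': array([ 0.00042302, -0.00202048, -0.00251877, -0.00043646, -0.0008901 ,
        0.00144601]), 'joint_torque': array([ 2.02265081e-03, -5.06827605e+01, -2.91872817e+01, -8.21258880e-06,
        2.67720236e-03,  6.77686472e-06]), 'ee_pos': array([ 0.23605711, -0.496429  ,  0.23082073]), 'eef_rot': array([-5.18337030e-04,  9.75487664e-01,  2.20053503e-01, -7.16432467e-05]), 'contact_force': array([ 0.23975005, -0.0737073 , -0.1705434 ]), 'torque': array([-0.02791549,  0.0012714 , -0.00955268]), 'grasp_force': 0.0, 'width': 0.08569443159949518}
```

View pics/top0.png

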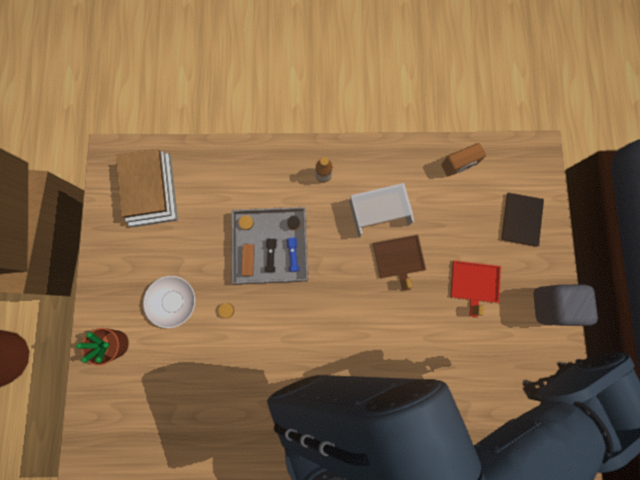

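View pics/side0.png

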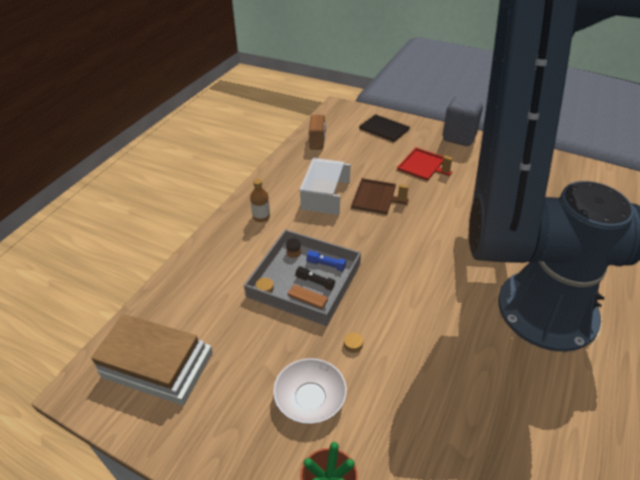

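The top view shows the crate around (270,246) with the blue torch at (292,254). The tray is at (400,258) with its handle at (405,283), and the organiser is at (382,208) with its mouth facing down the image. The red decoy is at (475,283). The side view shows the torch at (326,261), the tray at (375,196), its handle at (402,194) and the organiser at (325,187).

```bash
cat > h.py <<'E'
import numpy as np, cv2
from workcell import readout, read_camera, calibration
C={n:calibration(n) for n in("top","side")}
def ray(n,p):
    c=C[n];u=cv2.undistortPoints(np.array([[p]],float),c["K"],c["dist_coeffs"])[0,0]
    d=c["R"].T@np.r_[u,1];return -c["R"].T@c["t"],d/np.linalg.norm(d)
def onz(n,p,z):
    o,d=ray(n,p);return o+d*(z-o[2])/d[2]
def tri(pt,ps):
    (a,d),(b,e)=ray("top",pt),ray("side",ps)
    s=np.linalg.lstsq(np.c_[d,-e],b-a,rcond=None)[0];P,Q=a+s[0]*d,b+s[1]*e
    return (P+Q)/2,np.linalg.norm(P-Q)
def blob(m,roi):
    x0,y0,x1,y1=roi;k=np.zeros(m.shape[:2],np.uint8);k[y0:y1,x0:x1]=m[y0:y1,x0:x1]
    n,l,s,c=cv2.connectedComponentsWithStats(k);i=1+np.argmax(s[1:,4])
    return (l==i).astype(np.uint8),c[i],s[i,4]
E
python3 - <<'E'
from h import *
np.set_printoptions(precision=4,suppress=True)
I={n:cv2.imread(f"pics/{n}0.png") for n in C}
H={n:cv2.cvtColor(I[n],cv2.COLOR_BGR2HSV) for n in C}
def axis(m):
    p=np.argwhere(m)[:,::-1].astype(float);c=p.mean(0);w,v=np.linalg.eigh(np.cov((p-c).T));d=v[:,1];t=(p-c)@d
    return c,c+d*t.min(),c+d*t.max()
R={"top":dict(b=(280,225,310,285),t=(365,225,435,300),h=(390,270,420,300)),"side":dict(b=(295,240,355,280),t=(345,170,400,220),h=(390,180,415,210))}
res={}
for n in C:
    b=blob(cv2.inRange(H[n],(105,130,60),(130,255,255)),R[n]["b"]);a=axis(b[0]);res[n]=a;print(n,"torch",b[2],*a)
    for k,lo,hi in(("t",(0,60,20),(18,255,100)),("h",(14,120,50),(30,255,255))):
        m=blob(cv2.inRange(H[n],lo,hi),R[n][k]);r=cv2.minAreaRect(cv2.findNonZero(m[0]))
        print(n,k,m[2],m[1],r);print(cv2.boxPoints(r).tolist())
print(tri(res["top"][0],res["side"][0]))
for i in(1,2):print([onz("top",res["top"][i],.019),onz("side",res["side"][i],.019)])
a=cv2.resize(I["top"][170:310,340:440],None,fx=4,fy=4,interpolation=cv2.INTER_CUBIC)
b=cv2.resize(I["side"][145:225,300:420],None,fx=3.3,fy=3.3,interpolation=cv2.INTER_CUBIC)
out=np.zeros((560,800,3),np.uint8);out[:,:400]=a;out[:b.shape[0],400:400+b.shape[1]]=b[:,:400]
cv2.imwrite("pics/crop.png",out)
E
```

```text
top torch 207 [292.8454 253.9469] [291.4453 237.8741] [294.2646 270.2383]
top t 1745 [398.4149 257.8865] ((399.65972900390625, 263.96673583984375), (51.926753997802734, 46.82789611816406), 78.2317123413086)
[[371.4425964355469, 243.324462890625], [417.2861633300781, 233.77374267578125], [427.8768615722656, 284.6090087890625], [382.0332946777344, 294.15972900390625]]
top h 668 [405.5479 286.8892] ((404.5, 285.0), (28.0, 29.0), 90.0)
[[390.0, 271.0], [419.0, 271.0], [419.0, 299.0], [390.0, 299.0]]
side torch 284 [325.2218 259.5387] [343.6408 264.3695] [307.2584 254.8274]
side t 1184 [374.5346 196.7052] ((376.4524230957031, 196.86651611328125), (46.900943756103516, 31.782947540283203), 10.124671936035156)
[[350.57354736328125, 208.38815307617188], [356.16070556640625, 177.10012817382812], [402.331298828125, 185.34487915039062], [396.744140625, 216.63290405273438]]
side h 168 [402.5655 192.6071] ((402.37298583984375, 193.39755249023438), (10.230539321899414, 19.19357681274414), 5.19442892074585)
[[396.40985107421875, 202.49180603027344], [398.1475830078125, 183.37705993652344], [408.33612060546875, 184.3032989501953], [406.598388671875, 203.4180450439453]]
(array([0.5567, 0.0996, 0.0184]), np.float64(0.0025315467645233773))
[array([0.6043, 0.1033, 0.019 ]), array([0.5077, 0.0954, 0.019 ])]
[array([0.5065, 0.0949, 0.019 ]), array([0.6075, 0.1051, 0.019 ])]
```

View pics/crop.png

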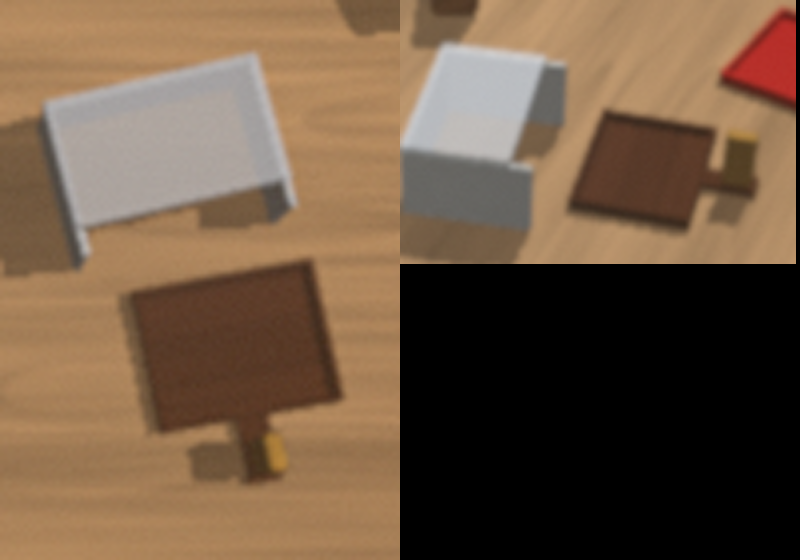

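The enlarged crop shows the tray and organiser corners clearly, and the brass handle top is visible in both views: crop (274,452) in top and (741,137) in side. I read the corners off here and triangulate them.

```bash
python3 - <<'E'
from h import *
np.set_printoptions(precision=4,suppress=True)
T=lambda x,y:((x+.5)/4-.5+340,(y+.5)/4-.5+170)
S=lambda x,y:((x-400+.5)/3.3-.5+300,(y+.5)/3.3-.5+145)
pts=dict(tBL=(T(128,295),S(570,212)),tBR=(T(312,260),S(607,112)),tFR=(T(343,397),S(716,128)),tFL=(T(157,432),S(687,228)),
 hd=(T(275,453),S(741,137)),oBL=(T(45,103),S(403,150)),oBR=(T(256,55),S(445,43)),oFR=(T(281,184),S(546,60)),oFL=(T(85,226),S(518,162)),
 wFR=(T(294,208),S(565,65)),wFL=(T(87,232),S(531,168)),wFLbot=(T(77,267),S(530,230)))
W={}
for k,(a,b) in pts.items():
    W[k],e=tri(a,b);print(k,W[k],round(e,4))
for k in("tBL","tBR","tFR","tFL"):
    print(k,onz("top",pts[k][0],.012),onz("side",pts[k][1],.012))
c=np.mean([onz(n,pts[k][i],.012) for k in("tBL","tBR","tFR","tFL") for i,n in((0,"top"),(1,"side"))],0)
y=(W["tBL"]+W["tFL"]-W["tBR"]-W["tFR"]);print("tray",c,np.degrees(np.arctan2(-y[0],y[1])))
d=c-W["hd"];print("from handle",np.degrees(np.arctan2(d[1],d[0])),np.linalg.norm(d[:2]))
y=W["oBL"]+W["oFL"]-W["oBR"]-W["oFR"];print("org yaw",np.degrees(np.arctan2(-y[0],y[1])),np.linalg.norm(y)/2)
print("roof back mid",(W["oBL"]+W["oBR"])/2,"front mid",(W["oFL"]+W["oFR"])/2, "wallbot",onz("side",pts["wFLbot"][1],0),onz("top",pts["wFLbot"][0],0))
print("wall front tops z.075", [ (onz("top",pts[k][0],.072),onz("side",pts[k][1],.072)) for k in("wFR","wFL")])
E
```

```text
tBL [ 0.589  -0.1412 -0.0047] 0.0001
tBR [ 0.6126 -0.2812  0.0047] 0.0012
tFR [ 0.5083 -0.2981  0.0083] 0.0005
tFL [ 0.4841 -0.1586  0.0017] 0.0011
hd [ 0.4651 -0.2346  0.0558] 0.003
oBL [ 0.721  -0.075   0.0681] 0.0015
oBR [ 0.7567 -0.2309  0.0721] 0.002
oFR [ 0.6591 -0.2444  0.0735] 0.0029
oFL [ 0.6263 -0.1026  0.0679] 0.0055
wFR [ 0.6434 -0.2545  0.0661] 0.0045
wFL [ 0.6192 -0.1054  0.0626] 0.0129
wFLbot [ 0.6109 -0.1026 -0.0041] 0.0001
tBL [ 0.5863 -0.1389  0.012 ] [ 0.5816 -0.1227  0.012 ]
tBR [ 0.6119 -0.2793  0.012 ] [ 0.6086 -0.2722  0.012 ]
tFR [ 0.5077 -0.2972  0.012 ] [ 0.5072 -0.2932  0.012 ]
tFL [ 0.4828 -0.1572  0.012 ] [ 0.4811 -0.1469  0.012 ]
tray [ 0.5459 -0.2135  0.012 ] 9.714280564091675
from handle 14.702012449327217 0.08349945327322714
org yaw 12.97365675929978 0.15288248875445667
roof back mid [ 0.7388 -0.153   0.0701] front mid [ 0.6427 -0.1735  0.0707] wallbot [ 0.6089 -0.0983  0.    ] [ 0.6103 -0.1022  0.    ]
wall front tops z.075 [(array([ 0.6401, -0.2538,  0.072 ]), array([ 0.6425, -0.2464,  0.072 ])), (array([ 0.6237, -0.1027,  0.072 ]), array([ 0.6079, -0.0955,  0.072 ]))]
```

Cross-checks: the torch axis height comes out at 18.4 mm (19 expected). The tray measures about 142×105 mm in the top view, and its handle lies 84 mm from its centre. I'll write a small calculator for the move deltas and refine the organiser with line fits in the same picture.

```bash
cat >> h.py <<'E'
from scipy.spatial.transform import Rotation as Ro
def delta(x,y,z,yaw):
    s=readout.sense();w,a,b,c=s["eef_rot"];R=Ro.from_quat([a,b,c,w]).as_matrix()
    g=np.radians(yaw);G=np.array([[np.cos(g),np.sin(g),0],[np.sin(g),-np.cos(g),0],[0,0,-1]])
    r=Ro.from_matrix(R.T@G).as_rotvec()/(np.pi/2);d=R.T@(np.array([x,y,z])-s["ee_pos"])/.1
    print("t",round(s["time_s"],2),"ee",s["ee_pos"].round(4),"yaw",round(np.degrees(np.arctan2(R[1,0],R[0,0])),1),"turn",r.round(3),"shift",d.round(3),"w",round(s["width"],4),"F",s["contact_force"].round(1),"g",round(s["grasp_force"],1))
E
python3 - <<'E'
from h import *
np.set_printoptions(precision=4,suppress=True)
I=cv2.imread("pics/top0.png");H=cv2.cvtColor(I,cv2.COLOR_BGR2HSV)
m,c,a=blob(((H[...,1]<50)&(H[...,2]>110)).astype(np.uint8),(340,170,430,245))
P=np.array([onz("top",p,.075)[:2] for p in cv2.findNonZero(m)[:,0]]);g=P.astype(np.float32)
r=cv2.minAreaRect(g*1000);print(a,r);b=cv2.boxPoints(r);print(b)
# edge fits by intensity gradients: back edge & right edge
def edge(fn,ks,z):
    q=[]
    for k in ks:
        p=fn(k);xs=np.linspace(-5,5,81)
        ln=[cv2.getRectSubPix(I[...,::-1].copy(),(1,1),(float(p[0][0]+p[1][0]*t),float(p[0][1]+p[1][1]*t)))[0,0].astype(float)[2] for t in xs]
        gr=abs(np.gradient(cv2.GaussianBlur(np.array(ln)[:,None],(1,15),3)[:,0]));t=xs[gr.argmax()]
        q.append(onz("top",p[0]+p[1]*t,z)[:2])
    q=np.array(q,np.float32);vx,vy,x,y=cv2.fitLine(q,cv2.DIST_HUBER,0,.001,.001).ravel()
    print(np.degrees(np.arctan2(vy,vx))%180,(x,y));return np.array([x,y]),np.array([vx,vy])
T=lambda x,y:np.array([(x+.5)/4-.5+340,(y+.5)/4-.5+170])
def seg(A,B):
    A,B=T(*A),T(*B);d=(B-A)/np.linalg.norm(B-A);n=np.array([-d[1],d[0]]);return lambda k:(A+(B-A)*k,n)
ks=np.linspace(.12,.88,25)
L={k:edge(seg(*v),ks,z) for k,v,z in[("ob",((45,103),(256,55)),.075),("or",((256,55),(293,205)),.075),("ol",((45,103),(85,228)),.075),("of",((85,228),(281,184)),.075),
 ("tb",((128,295),(312,260)),.012),("tr",((312,260),(343,397)),.012),("tl",((128,295),(157,432)),.012)]}
def X(a,b):
    s=np.linalg.solve(np.c_[L[a][1],-L[b][1]],L[b][0]-L[a][0]);return L[a][0]+s[0]*L[a][1]
B1,B2=X("ob","ol"),X("ob","or");F1,F2=X("of","ol"),X("of","or")
print("roof",B1,B2,F1,F2,np.linalg.norm(B1-B2),np.linalg.norm((B1+B2-F1-F2)/2));u=(B1+B2-F1-F2);u/=np.linalg.norm(u)
print("origin",(B1+B2)/2-.118*u,np.degrees(np.arctan2(u[1],u[0])))
t1,t2=X("tb","tl"),X("tb","tr");print("tray back",t1,t2,np.linalg.norm(t1-t2))
delta(.557,.0996,.15,5)
E
```

```text
1860 ((681.2682495117188, -163.82830810546875), (117.8631591796875, 163.5120849609375), 12.978832244873047)
[[ 605.4805  -97.3964]
 [ 642.2039 -256.7312]
 [ 757.056  -230.2602]
 [ 720.3326  -70.9254]]
103.048874 (np.float32(0.74233496), np.float32(-0.16218624))
12.6582775 (np.float32(0.7046315), np.float32(-0.24297298))
13.111248 (np.float32(0.6676612), np.float32(-0.08393608))
102.59034 (np.float32(0.6446774), np.float32(-0.17870717))
99.5013 (np.float32(0.6030607), np.float32(-0.21809049))
9.925503 (np.float32(0.55190045), np.float32(-0.28954232))
9.5949135 (np.float32(0.5382283), np.float32(-0.1391593))
roof [ 0.7213 -0.0714] [ 0.7583 -0.2309] [ 0.6257 -0.0937] [ 0.6612 -0.2527] 0.16371217 0.09882131
origin [ 0.6248 -0.1775] 12.883261
tray back [ 0.5884 -0.1307] [ 0.6132 -0.2788] 0.15019919
t 0.1 ee [ 0.2361 -0.4964  0.2308] yaw 25.4 turn [-0.001  0.     0.227] shift [ 5.457 -4.004  0.813] w 0.0857 F [ 0.2 -0.1 -0.2] g 0.0
```

```bash
python3 -m pendant '[0,0,0.05,0.2,-0.15,0,0, 0,0,0.1,0.5,-0.36,0,0, 0,0,0.17,0.8,-0.58,0,0, 0,0,0.227,1,-0.73,0,0, 0,0,0.227,1,-0.73,0,0, 0,0,0.227,1,-0.73,0,0, 0,0,0.227,1,-0.73,0,0, 0,0,0.227,1,-0.73,0,0, 0,0,0.227,1,-0.73,0,0, 0,0,0.227,1,-0.73,0,0]' && python3 -c "
from h import *;delta(.557,.0996,.15,5)"
```

```text
time_s: 0.93
ee_pos: [0.2948, -0.3884, 0.2312]
eef_rot: [-0.0, 0.999, 0.043, -0.0]
contact_force: [0.2, 0.0, 0.2]
width: 0.0429
grasp_force: 0.0
t 0.93 ee [ 0.2948 -0.3884  0.2312] yaw 5.0 turn [-0.  0. -0.] shift [ 3.035 -4.635  0.812] w 0.0429 F [0.2 0.  0.2] g 0.0
```

```bash

python3 -m pendant '[0,0,0,0.15,-0.23,0,-0.1, 0,0,0,0.3,-0.46,0.05,-0.1, 0,0,0,0.45,-0.69,0.1,-0.1, 0,0,0,0.61,-0.93,0.16,-0.1, 0,0,0,0.61,-0.93,0.16,-0.1, 0,0,0,0.61,-0.93,0.16,-0.1, 0,0,0,0.61,-0.93,0.16,-0.1, 0,0,0,0.61,-0.93,0.16,-0.1, 0,0,0,0.61,-0.93,0.16,-0.1, 0,0,0,0.61,-0.93,0.16,-0.1]' >/dev/null
python3 -m pendant '[0,0,0,0.15,-0.23,0,-0.1, 0,0,0,0.3,-0.46,0.05,-0.1, 0,0,0,0.45,-0.69,0.1,-0.1, 0,0,0,0.61,-0.93,0.16,-0.1, 0,0,0,0.61,-0.93,0.16,-0.1, 0,0,0,0.61,-0.93,0.16,-0.1, 0,0,0,0.61,-0.93,0.16,-0.1, 0,0,0,0.61,-0.93,0.16,-0.1, 0,0,0,0.61,-0.93,0.16,-0.1, 0,0,0,0.61,-0.93,0.16,-0.1]' >/dev/null
python3 -m pendant '[0,0,0,0.15,-0.23,0,-0.1, 0,0,0,0.3,-0.46,0.05,-0.1, 0,0,0,0.45,-0.69,0.1,-0.1, 0,0,0,0.61,-0.93,0.16,-0.1, 0,0,0,0.61,-0.93,0.16,-0.1, 0,0,0,0.61,-0.93,0.16,-0.1, 0,0,0,0.61,-0.93,0.16,-0.1, 0,0,0,0.61,-0.93,0.16,-0.1, 0,0,0,0.61,-0.93,0.16,-0.1, 0,0,0,0.61,-0.93,0.16,-0.1]' >/dev/null
python3 -m pendant '[0,0,0,0.15,-0.23,0,-0.1, 0,0,0,0.3,-0.46,0.05,-0.1, 0,0,0,0.45,-0.69,0.1,-0.1, 0,0,0,0.61,-0.93,0.16,-0.1, 0,0,0,0.61,-0.93,0.16,-0.1, 0,0,0,0.61,-0.93,0.16,-0.1, 0,0,0,0.61,-0.93,0.16,-0.1, 0,0,0,0.61,-0.93,0.16,-0.1, 0,0,0,0.61,-0.93,0.16,-0.1, 0,0,0,0.61,-0.93,0.16,-0.1]' >/dev/null
python3 -c "
from h import *;cv2.imwrite('pics/side1.png',read_camera('side')[:,:,::-1]);delta(.557,.0996,.15,5)
n='side';I=cv2.imread('pics/side1.png')
cv2.imwrite('pics/crop1.png',cv2.resize(I[110:330,200:480],None,fx=2.7,fy=2.7,interpolation=cv2.INTER_CUBIC))"
```

```text
t 4.32 ee [0.5057 0.0034 0.1675] yaw 4.9 turn [ 0.    -0.    -0.001] shift [ 0.594 -0.914  0.175] w 0.0383 F [-0.1  0.3 -0.3] g 0.0
```

View pics/crop1.png

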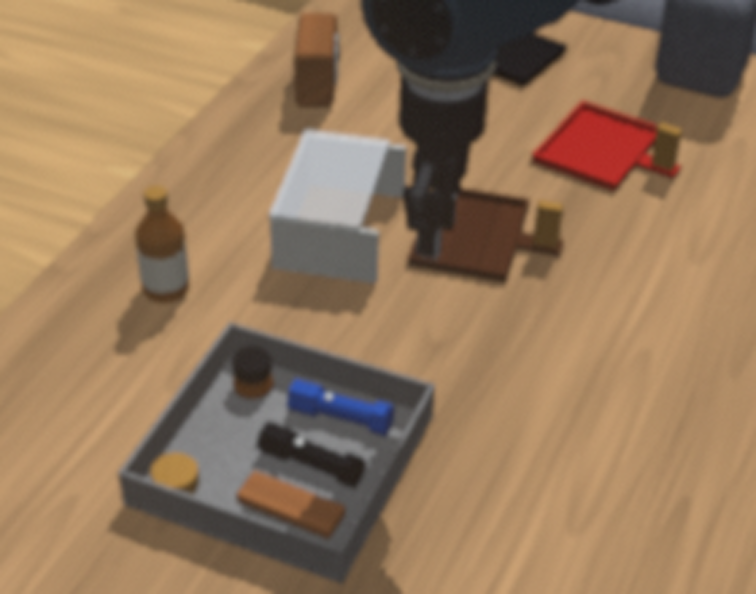

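The crop shows the gripper still over the tray, with the scene unchanged. The torch's long lamp end points to the jar (crop (305,395)) and its barrel is in the middle, so I grip 5 mm towards the tail.

```bash

python3 -m pendant '[0,0,0,0.15,-0.23,0,-0.1, 0,0,0,0.3,-0.46,0.05,-0.1, 0,0,0,0.45,-0.69,0.1,-0.1, 0,0,0,0.54,-0.91,0.3,-0.1, 0,0,0,0.54,-0.91,0.5,-0.1, 0,0,0,0.54,-0.91,0.7,-0.1, 0,0,0,0.54,-0.91,0.8,-0.1, 0,0,0,0.54,-0.91,0.8,-0.1, 0,0,0,0.54,-0.91,0.8,-0.1, 0,0,0,0.54,-0.91,0.8,-0.1]'
python3 -c "
from h import *;delta(.552,.099,.007,5)"
```

```text
time_s: 5.15
ee_pos: [0.5523, 0.0991, 0.0885]
eef_rot: [-0.0, 0.999, 0.043, 0.001]
contact_force: [-0.2, -0.1, -0.5]
width: 0.0384
grasp_force: 0.0
t 5.15 ee [0.5523 0.0991 0.0885] yaw 5.0 turn [-0.    -0.001 -0.   ] shift [-0.005  0.001  0.815] w 0.0384 F [-0.2 -0.1 -0.5] g 0.0
```

```bash

python3 -m pendant '[0,0,0,0,0,0.15,-0.1, 0,0,0,0,0,0.3,-0.1, 0,0,0,0,0,0.42,-0.1, 0,0,0,0,0,0.53,-0.1, 0,0,0,0,0,0.62,-0.1, 0,0,0,0,0,0.7,-0.1, 0,0,0,0,0,0.76,-0.1, 0,0,0,0,0,0.8,-0.1, 0,0,0,0,0,0.81,-0.1, 0,0,0,0,0,0.81,-0.1]'
python3 -m pendant '[0,0,0,0,0,0,-1, 0,0,0,0,0,0,-1, 0,0,0,0,0,0,-1, 0,0,0,0,0,0,-1, 0,0,0,0,0,0,-1, 0,0,0,0,0,0,-1, 0,0,0,0,0,0,-1, 0,0,0,0,0,0,-1, 0,0,0,0,0,0,-1, 0,0,0,0,0,0,-1]'
```

```text
time_s: 5.98
ee_pos: [0.5517, 0.0994, 0.0062]
eef_rot: [-0.0, 0.999, 0.044, -0.0]
contact_force: [0.2, 0.9, -0.3]
width: 0.0388
grasp_force: 0.0
time_s: 6.82
ee_pos: [0.552, 0.0994, 0.0069]
eef_rot: [-0.0, 0.999, 0.044, 0.0]
contact_force: [-0.4, -0.5, 5.5]
width: 0.0204
grasp_force: 58.9
```

```bash

python3 -m pendant '[0,0,0,0,0,-0.04,-1, 0,0,0,0,0,-0.1,-1, 0,0,0,0,0,-0.2,-1, 0,0,0,0,0,-0.3,-1, 0,0,0,0,0,-0.42,-1, 0,0,0,0,0,-0.55,-1, 0,0,0,0,0,-0.68,-1, 0,0,0,0,0,-0.8,-1, 0,0,0,0,0,-0.86,-1, 0,0,0,0,0,-0.88,-1]'
python3 -c "
from h import *;cv2.imwrite('pics/side2.png',cv2.resize(read_camera('side')[180:330,220:420,::-1],None,fx=3,fy=3,interpolation=cv2.INTER_CUBIC));delta(.548,-.223,.1,99.9)"
```

```text
time_s: 7.65
ee_pos: [0.5523, 0.0994, 0.0959]
eef_rot: [-0.0, 0.999, 0.044, 0.001]
contact_force: [-0.1, 0.2, -1.3]
width: 0.0198
grasp_force: 58.9
t 7.7 ee [0.552  0.0994 0.0954] yaw 5.0 turn [ 1.000e-03 -1.000e-03 -1.054e+00] shift [-0.321  3.208 -0.047] w 0.0201 F [ 0.4 -0.6 -0.3] g 58.9
```

View pics/side2.png

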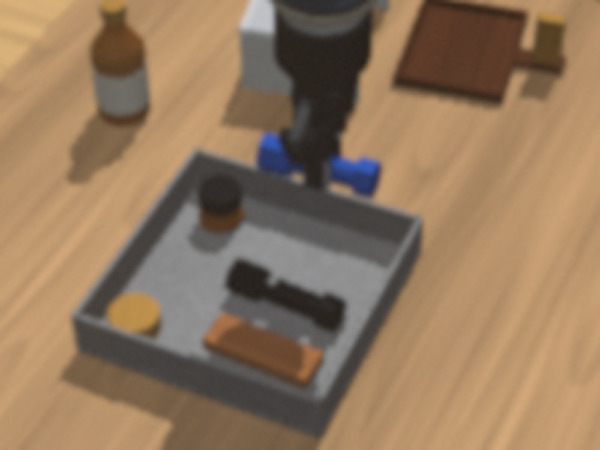

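The torch is held level above the crate (crop (320,165)), and the other items have not moved.

```bash

python3 -m pendant '[0,0,0,0,0.1,-0.1,-1, 0,0,0,-0.02,0.25,-0.2,-1, 0,0,0,-0.03,0.4,-0.3,-1, 0,0,0,-0.05,0.55,-0.3,-1, 0,0,0,-0.07,0.7,-0.3,-1, 0,0,0,-0.1,0.82,-0.3,-1, 0,0,0,-0.1,0.9,-0.3,-1, 0,0,0,-0.1,0.95,-0.3,-1, 0,0,0,-0.1,0.95,-0.3,-1, 0,0,0,-0.1,0.95,-0.3,-1]' >/dev/null
python3 -m pendant '[0,0,-0.05,0,0.1,0,-1, 0,0,-0.11,-0.02,0.25,0,-1, 0,0,-0.17,-0.03,0.4,0,-1, 0,0,-0.23,-0.05,0.55,0,-1, 0,0,-0.29,-0.07,0.7,0,-1, 0,0,-0.35,-0.1,0.82,0,-1, 0,0,-0.42,-0.1,0.9,0,-1, 0,0,-0.48,-0.1,0.95,0,-1, 0,0,-0.53,-0.1,0.95,0,-1, 0,0,-0.53,-0.1,0.95,0,-1]'
python3 -c "
from h import *;delta(.548,-.223,.12,99.9)"
```

```text
time_s: 9.37
ee_pos: [0.5484, -0.0913, 0.1242]
eef_rot: [-0.0, 0.895, 0.446, -0.0]
contact_force: [-0.4, 0.3, -0.4]
width: 0.0199
grasp_force: 58.9
t 9.37 ee [ 0.5484 -0.0913  0.1242] yaw 52.9 turn [-0.    -0.    -0.522] shift [-1.053  0.791  0.042] w 0.0199 F [-0.4  0.3 -0.4] g 58.9
```

```bash

python3 -m pendant '[0,0,-0.05,-0.1,0.08,0,-1, 0,0,-0.11,-0.25,0.2,0,-1, 0,0,-0.17,-0.4,0.31,0,-1, 0,0,-0.23,-0.55,0.42,0,-1, 0,0,-0.29,-0.7,0.53,0,-1, 0,0,-0.35,-0.82,0.64,0,-1, 0,0,-0.42,-0.92,0.72,0,-1, 0,0,-0.48,-1,0.77,0,-1, 0,0,-0.522,-1,0.79,0,-1, 0,0,-0.522,-1,0.79,0,-1]'
python3 -c "
from h import *;delta(.548,-.223,.03,99.9)"
```

```text
time_s: 10.2
ee_pos: [0.5508, -0.219, 0.1242]
eef_rot: [-0.0, 0.645, 0.764, 0.0]
contact_force: [-0.3, -0.4, -0.4]
width: 0.0198
grasp_force: 58.9
t 10.2 ee [ 0.5508 -0.219   0.1242] yaw 99.7 turn [ 0.    -0.    -0.002] shift [-0.035 -0.034  0.942] w 0.0198 F [-0.3 -0.4 -0.4] g 58.9
```

```bash

python3 -m pendant '[0,0,0,-0.03,-0.03,0.1,-1, 0,0,0,-0.03,-0.03,0.22,-1, 0,0,0,-0.03,-0.03,0.35,-1, 0,0,0,-0.03,-0.03,0.48,-1, 0,0,0,-0.03,-0.03,0.6,-1, 0,0,0,-0.03,-0.03,0.72,-1, 0,0,0,-0.03,-0.03,0.83,-1, 0,0,0,-0.03,-0.03,0.9,-1, 0,0,0,-0.03,-0.03,0.94,-1, 0,0,0,-0.03,-0.03,0.94,-1]'
python3 -m pendant '[0,0,0,0,0,0.03,-1, 0,0,0,0,0,0.06,-1, 0,0,0,0,0,0.09,-1, 0,0,0,0,0,0.12,-1, 0,0,0,0,0,0.15,-1, 0,0,0,0,0,0.175,-1, 0,0,0,0,0,0.2,-1, 0,0,0,0,0,0.215,-1, 0,0,0,0,0,0.22,-1, 0,0,0,0,0,0.22,-1]'
```

```text
time_s: 11.03
ee_pos: [0.5478, -0.2224, 0.0294]
eef_rot: [-0.001, 0.645, 0.764, -0.0]
contact_force: [-0.2, -1.1, 0.2]
width: 0.0197
grasp_force: 58.9
time_s: 11.87
ee_pos: [0.548, -0.2225, 0.0082]
eef_rot: [-0.0, 0.645, 0.764, -0.0]
contact_force: [0.4, -0.3, -0.8]
width: 0.02
grasp_force: 58.9
```

```bash

python3 -c "
from h import *;delta(.548,-.223,.007,99.9);cv2.imwrite('pics/side3.png',cv2.resize(read_camera('side')[140:240,290:430,::-1],None,fx=4,fy=4,interpolation=cv2.INTER_CUBIC))"
```

```text
t 11.87 ee [ 0.548  -0.2225  0.0082] yaw 99.7 turn [-0.    -0.    -0.002] shift [-0.005 -0.001  0.012] w 0.02 F [ 0.4 -0.3 -0.8] g 58.9
```

View pics/side3.png

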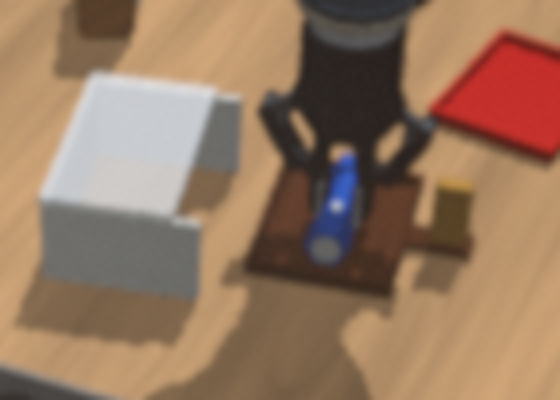

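The torch is inside the rim, along the tray's y, at crop (335,215). No contact force yet, so I lower the last millimetre or so and release.

```bash

python3 -m pendant '[0,0,0,0,0,0.004,-1, 0,0,0,0,0,0.008,-1, 0,0,0,0,0,0.012,-1, 0,0,0,0,0,0.015,-1, 0,0,0,0,0,0.015,-1, 0,0,0,0,0,0.015,-0.4, 0,0,0,0,0,0.015,-0.2, 0,0,0,0,0,0.015,0, 0,0,0,0,0,0.015,0, 0,0,0,0,0,0.015,0]'
python3 -m pendant '[0,0,0,0,0,-0.05,0, 0,0,0,0,0,-0.1,0, 0,0,0,0,0,-0.2,0, 0,0,0,0,0,-0.35,0, 0,0,0,0,0,-0.55,0, 0,0,0,0,0,-0.75,0, 0,0,0,0,0,-0.9,0, 0,0,0,0,0,-1,0, 0,0,0,0,0,-1,0, 0,0,0,0,0,-1,0]'
python3 -c "
from h import *;delta(.4635,-.2330,.1,9.9)"
```

```text
time_s: 12.75
ee_pos: [0.5481, -0.2225, 0.0068]
eef_rot: [0.0, 0.645, 0.764, 0.0]
contact_force: [0.3, 0.2, -0.2]
width: 0.0425
grasp_force: 0.0
time_s: 13.58
ee_pos: [0.5481, -0.2226, 0.1071]
eef_rot: [0.0, 0.645, 0.764, 0.0]
contact_force: [-0.1, -0.0, 0.1]
width: 0.0426
grasp_force: 0.0
t 13.58 ee [ 0.5481 -0.2226  0.1071] yaw 99.7 turn [ 0.001 -0.     0.998] shift [ 0.039 -0.852  0.07 ] w 0.0426 F [-0.1 -0.   0.1] g 0.0
```

```bash

python3 -m pendant '[0,0,0.06,0,-0.1,-0.05,0, 0,0,0.12,0.01,-0.25,-0.05,0, 0,0,0.19,0.02,-0.4,-0.05,0, 0,0,0.26,0.03,-0.55,-0.05,0, 0,0,0.33,0.04,-0.7,-0.05,0, 0,0,0.4,0.04,-0.8,-0.05,0, 0,0,0.47,0.04,-0.85,-0.05,0, 0,0,0.54,0.04,-0.85,-0.05,0, 0,0,0.6,0.04,-0.85,-0.05,0, 0,0,0.6,0.04,-0.85,-0.05,0]' >/dev/null
python3 -m pendant '[0,0,0.06,0,0,0,0, 0,0,0.12,0,0,0,0, 0,0,0.18,0,0,0,0, 0,0,0.24,0,0,0,0, 0,0,0.3,0,0,0,0, 0,0,0.36,0,0,0,0, 0,0,0.398,0,0,0,0, 0,0,0.398,0,0,0,0, 0,0,0.398,0,0,0,0, 0,0,0.398,0,0,0,0]'
python3 - <<'E'
from h import *
I=read_camera('side')[:,:,::-1];J=read_camera('top')[:,:,::-1]
delta(.4635,-.2330,.035,9.9)
a=cv2.resize(I[140:240,300:420],None,fx=3.3,fy=3.3,interpolation=cv2.INTER_CUBIC)
b=cv2.resize(J[170:310,340:440],None,fx=4,fy=4,interpolation=cv2.INTER_CUBIC)
o=np.zeros((560,800,3),np.uint8);o[:,:400]=b;o[:a.shape[0],400:400+a.shape[1]]=a;cv2.imwrite('pics/both4.png',o)
E
```

```text
time_s: 15.25
ee_pos: [0.4635, -0.2328, 0.1114]
eef_rot: [-0.0, 0.996, 0.088, -0.0]
contact_force: [-0.4, -1.4, -0.6]
width: 0.0428
grasp_force: 0.0
t 15.35 ee [ 0.4635 -0.2328  0.1116] yaw 10.0 turn [-0.     0.     0.001] shift [-0.     0.002  0.766] w 0.0427 F [-0.8 -0.2  0.4] g 0.0
```

View pics/both4.png

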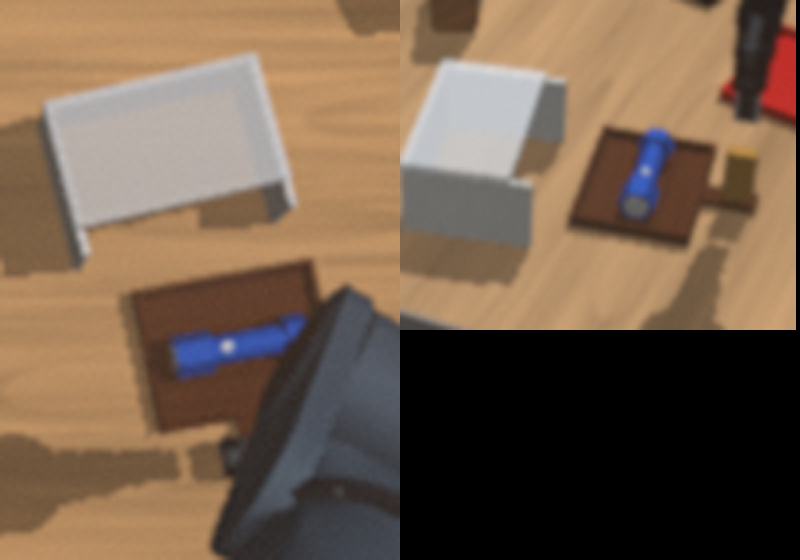

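The torch lies flat in the tray (side crop (645,175)), the tray has not moved, and the fingers are above the handle. I descend and pinch it.

```bash

python3 -m pendant '[0,0,0,0,0,0.15,0, 0,0,0,0,0,0.3,0, 0,0,0,0,0,0.42,0, 0,0,0,0,0,0.53,0, 0,0,0,0,0,0.62,0, 0,0,0,0,0,0.7,0, 0,0,0,0,0,0.76,0, 0,0,0,0,0,0.8,0, 0,0,0,0,0,0.81,0, 0,0,0,0,0,0.81,0]'
python3 -m pendant '[0,0,0,0,0,0,-0.2, 0,0,0,0,0,0,-0.3, 0,0,0,0,0,0,-0.4, 0,0,0,0,0,0,-0.5, 0,0,0,0,0,0,-0.6, 0,0,0,0,0,0,-1, 0,0,0,0,0,0,-1, 0,0,0,0,0,0,-1, 0,0,0,0,0,0,-1, 0,0,0,0,0,0,-1]'
python3 - <<'E'
from h import *
# handle pre-insert: tray at org x=-0.065 -> handle x=-0.15 ; home handle x=-0.028
O=np.array([.6248,-.1775]);u=np.array([np.cos(np.radians(12.9)),np.sin(np.radians(12.9))])
for h in(-.16,-.028):print(h,O+h*u);delta(*(O+h*u),.0304,12.9)
E
```

```text
time_s: 16.18
ee_pos: [0.4637, -0.2329, 0.0308]
eef_rot: [0.0, 0.996, 0.086, 0.0]
contact_force: [-0.8, 0.2, 0.7]
width: 0.0429
grasp_force: 0.0
time_s: 17.02
ee_pos: [0.4638, -0.233, 0.0311]
eef_rot: [0.0, 0.996, 0.086, 0.0]
contact_force: [-2.7, -0.5, 5.9]
width: 0.013
grasp_force: 59.1
-0.16 [ 0.46883821 -0.21322002]
t 17.02 ee [ 0.4638 -0.233   0.0311] yaw 9.9 turn [ 0.    -0.    -0.034] shift [ 0.084 -0.187  0.007] w 0.013 F [-2.7 -0.5  5.9] g 59.1
-0.028 [ 0.59750669 -0.183751  ]
t 17.02 ee [ 0.4638 -0.233   0.0311] yaw 9.9 turn [ 0.    -0.    -0.034] shift [ 1.402 -0.257  0.007] w 0.013 F [-2.7 -0.5  5.9] g 59.1
```

```bash

python3 -m pendant '[0,0,-0.004,0.01,-0.02,0,-1, 0,0,-0.008,0.02,-0.04,0,-1, 0,0,-0.012,0.03,-0.07,0,-1, 0,0,-0.016,0.04,-0.095,0,-1, 0,0,-0.02,0.055,-0.12,0,-1, 0,0,-0.025,0.065,-0.145,0,-1, 0,0,-0.03,0.075,-0.165,0,-1, 0,0,-0.034,0.084,-0.18,0,-1, 0,0,-0.034,0.084,-0.187,0,-1, 0,0,-0.034,0.084,-0.187,0,-1]'
python3 - <<'E'
from h import *
I=read_camera('side')[:,:,::-1];J=read_camera('top')[:,:,::-1]
delta(.5975,-.1838,.031,12.9)
a=cv2.resize(I[140:240,300:420],None,fx=3.3,fy=3.3,interpolation=cv2.INTER_CUBIC)
b=cv2.resize(J[170:310,340:440],None,fx=4,fy=4,interpolation=cv2.INTER_CUBIC)
o=np.zeros((560,800,3),np.uint8);o[:,:400]=b;o[:a.shape[0],400:400+a.shape[1]]=a;cv2.imwrite('pics/both5.png',o)
E
```

```text
time_s: 17.85
ee_pos: [0.4692, -0.2129, 0.031]
eef_rot: [0.0, 0.994, 0.113, 0.0]
contact_force: [1.1, -1.8, 6.0]
width: 0.0133
grasp_force: 59.3
t 17.95 ee [ 0.4691 -0.2129  0.031 ] yaw 12.9 turn [ 0.    -0.001  0.   ] shift [1.316e+00 3.000e-03 1.000e-03] w 0.0133 F [ 1.5 -1.5  5.8] g 59.3
```

View pics/both5.png

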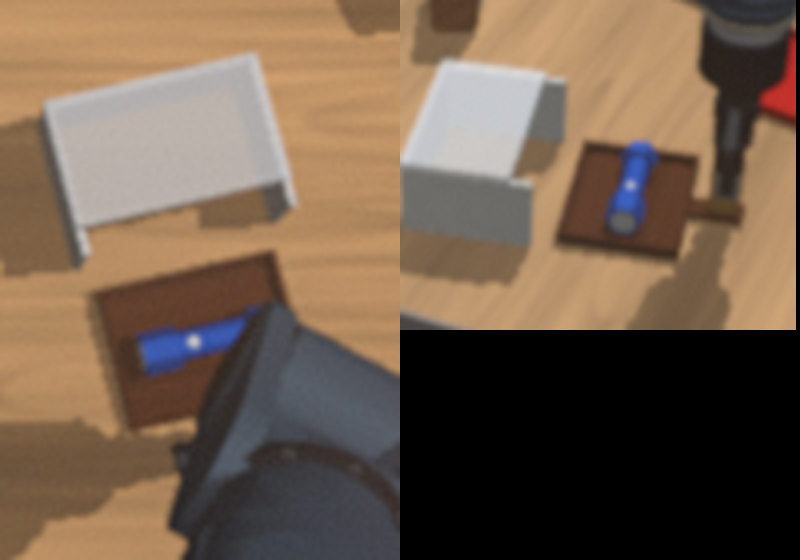

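The tray now faces the mouth, with back corners at crop (92,292) and (273,253), and the torch has not shifted in it. I check its lateral offset numerically before pushing.

```bash
python3 - <<'E'
from h import *
np.set_printoptions(precision=4,suppress=True)
T=lambda x,y:((x+.5)/4-.5+340,(y+.5)/4-.5+170)
O=np.array([.6248,-.1775]);g=np.radians(12.9);R=np.array([[np.cos(g),-np.sin(g)],[np.sin(g),np.cos(g)]])
P=[R.T@(onz("top",T(*p),.012)[:2]-O) for p in((93,292),(273,252.5))];print(P,np.mean(P,0),"yaw rel",np.degrees(np.arctan2(-(P[0]-P[1])[0],(P[0]-P[1])[1])))
E
```

```text
[array([-0.0205,  0.0713]), array([-0.0228, -0.0692])] [-0.0217  0.0011] yaw rel -0.9507280850804314
```

```bash

python3 -m pendant '[0,0,0,0.05,0.008,0,-1, 0,0,0,0.13,0.008,0,-1, 0,0,0,0.22,0.008,0,-1, 0,0,0,0.32,0.008,0,-1, 0,0,0,0.42,0.008,0,-1, 0,0,0,0.52,0.008,0,-1, 0,0,0,0.62,0.008,0,-1, 0,0,0,0.72,0.008,0,-1, 0,0,0,0.8,0.008,0,-1, 0,0,0,0.8,0.008,0,-1]'
python3 -m pendant '[0,0,0,0.05,0,0,-1, 0,0,0,0.1,0,0,-1, 0,0,0,0.16,0,0,-1, 0,0,0,0.22,0,0,-1, 0,0,0,0.28,0,0,-1, 0,0,0,0.34,0,0,-1, 0,0,0,0.4,0,0,-1, 0,0,0,0.45,0,0,-1, 0,0,0,0.48,0,0,-1, 0,0,0,0.48,0,0,-1]'
```

```text
time_s: 18.78
ee_pos: [0.5476, -0.1953, 0.031]
eef_rot: [-0.0, 0.994, 0.113, -0.0]
contact_force: [3.0, 0.4, 6.5]
width: 0.013
grasp_force: 59.4
time_s: 19.62
ee_pos: [0.5933, -0.1848, 0.0311]
eef_rot: [-0.0, 0.994, 0.113, -0.001]
contact_force: [-4.0, -0.6, 10.7]
width: 0.0131
grasp_force: 60.1
```

```bash

python3 -m pendant '[0,0,0,0.01,0,0,-1, 0,0,0,0.015,0,0,-1, 0,0,0,0.02,0,0,-1, 0,0,0,0.025,0,0,-1, 0,0,0,0.03,0,0,-1, 0,0,0,0.035,0,0,-1, 0,0,0,0.04,0,0,-1, 0,0,0,0.04,0,0,-1, 0,0,0,0.04,0,0,-1, 0,0,0,0.04,0,0,-1]'
python3 -m pendant '[0,0,0,0.005,0,0,-1, 0,0,0,0.01,0,0,-1, 0,0,0,0.013,0,0,-1, 0,0,0,0.016,0,0,-1, 0,0,0,0.02,0,0,-1, 0,0,0,0.02,0,0,-1, 0,0,0,0.02,0,0,-1, 0,0,0,0.02,0,0,-1, 0,0,0,0.02,0,0,-1, 0,0,0,0.02,0,0,-1]'
```

```text
time_s: 20.45
ee_pos: [0.5964, -0.1841, 0.0311]
eef_rot: [-0.0, 0.994, 0.113, -0.001]
contact_force: [-8.0, -2.0, 13.1]
width: 0.0132
grasp_force: 60.5
time_s: 21.28
ee_pos: [0.5968, -0.184, 0.0311]
eef_rot: [-0.001, 0.994, 0.113, -0.003]
contact_force: [-20.2, -4.8, 19.7]
width: 0.0131
grasp_force: 61.4
```

The push force rose to about 20 N, and the TCP stopped within 1 mm of the predicted home position. I release, lift and check.

```bash

python3 -m pendant '[0,0,0,-0.01,0,0,-1, 0,0,0,-0.01,0,0,-1, 0,0,0,-0.01,0,0,-0.5, 0,0,0,-0.01,0,0,-0.3, 0,0,0,-0.01,0,0,-0.1, 0,0,0,-0.01,0,0,0, 0,0,0,-0.01,0,0,0, 0,0,0,-0.01,0,0,0, 0,0,0,-0.01,0,0,0, 0,0,0,-0.01,0,0,0]'
python3 -m pendant '[0,0,0,0,0,-0.1,0, 0,0,0,0,0,-0.25,0, 0,0,0,0,0,-0.4,0, 0,0,0,0,0,-0.6,0, 0,0,0,0,0,-0.8,0, 0,0,0,0,0,-0.95,0, 0,0,0,0,0,-1,0, 0,0,0,0,0,-1,0, 0,0,0,0,0,-1,0, 0,0,0,0,0,-1,0]'
python3 -m pendant '[0,0,0,-0.2,0,-0.1,0, 0,0,0,-0.5,0.1,-0.25,0, 0,0,0,-0.8,0.3,-0.4,0, 0,0,0,-1,0.5,-0.5,0, 0,0,0,-1,0.8,-0.5,0, 0,0,0,-1,0.95,-0.5,0, 0,0,0,-1,1,-0.5,0, 0,0,0,-1,1,-0.5,0, 0,0,0,-1,1,-0.5,0, 0,0,0,-1,1,-0.5,0]'
python3 - <<'E'
from h import *
I=read_camera('side')[:,:,::-1];J=read_camera('top')[:,:,::-1];cv2.imwrite('pics/top6.png',J);cv2.imwrite('pics/side6.png',I)
a=cv2.resize(I[140:240,300:420],None,fx=3.3,fy=3.3,interpolation=cv2.INTER_CUBIC)
b=cv2.resize(J[170:310,340:440],None,fx=4,fy=4,interpolation=cv2.INTER_CUBIC)
o=np.zeros((560,800,3),np.uint8);o[:,:400]=b;o[:a.shape[0],400:400+a.shape[1]]=a;cv2.imwrite('pics/both6.png',o)
E
```

```text
time_s: 22.12
ee_pos: [0.5985, -0.184, 0.0307]
eef_rot: [-0.0, 0.994, 0.113, -0.0]
contact_force: [-1.1, 0.2, -0.3]
width: 0.0428
grasp_force: 0.0
time_s: 22.95
ee_pos: [0.598, -0.1839, 0.1298]
eef_rot: [-0.0, 0.994, 0.112, -0.001]
contact_force: [-0.2, -0.1, 0.9]
width: 0.0427
grasp_force: 0.0
time_s: 23.78
ee_pos: [0.5232, -0.3027, 0.1802]
eef_rot: [-0.001, 0.994, 0.113, -0.0]
contact_force: [1.3, -0.5, 0.2]
width: 0.0431
grasp_force: 0.0
```

View pics/both6.png

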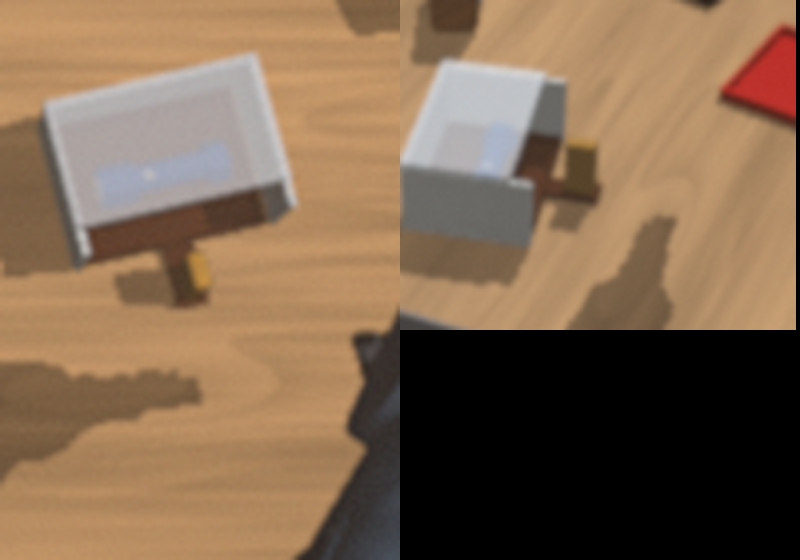

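The tray is inside with the torch visible through the clear top, handle outside at crop (200,270) and side (581,146). I check the numbers.

```bash
python3 - <<'E'
from h import *
np.set_printoptions(precision=4,suppress=True)
T=lambda x,y:((x+.5)/4-.5+340,(y+.5)/4-.5+170)
S=lambda x,y:((x-400+.5)/3.3-.5+300,(y+.5)/3.3-.5+140)
O=np.array([.6248,-.1775]);g=np.radians(12.9);R=np.array([[np.cos(g),-np.sin(g)],[np.sin(g),np.cos(g)]])
P,e=tri(T(200,271),S(581,146));print("handle",P,e,R.T@(P[:2]-O), R.T@(onz("top",T(200,271),.062)[:2]-O))
for p in((92,263),(272,223)):print("front edge",R.T@(onz("top",T(*p),.012)[:2]-O))
E
```

```text
handle [ 0.5987 -0.1865  0.0531] 0.0026903663292014907 [-0.0275 -0.003 ] [-0.03   -0.0012]
front edge [0.0012 0.0665]
front edge [-0.0006 -0.0746]
```

The handle measures at x = −27.5 to −30 mm (home is −28) and y = −1 to −3 mm. Together with the wall contact force, this says the tray is home, so I hand in.

```bash
python3 -c "
from workcell import robot;print(robot.finish_job())"
```

```text
the job is handed in; nothing more can be done
None
```

The blue torch lies flat in the tray, the tray is pushed home against the organiser's back wall, and the job is handed in at about 24 s; the hand-in returned no verdict.

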